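# Show the power supply of an LED panel to the inspection camera

### The job

Start the inspection camera by pressing its foot switch (the hinged plate on the bench) right down to its stop for a moment, and let it come back up. Then lift the power supply, the long vented box, out of the open LED panel and hold it up to the camera in the air: cover upward, terminal end squarely facing the lens at a distance of 15 cm, the supply lying along the line of sight with the centre of the terminal end on it. Finish while still holding it there in the gripper, still and touching nothing else, and leave the shorter card box, the bottle and the screwdriver where they are.

Things in the scene. Friction and masses are not known exactly. Their poses are not given: they have to be found in the camera images.
- psu: Power supply: loose aluminium box 160 (x) x 54 (y) x 32 (z) mm, 0.3 to 0.6 kg, centre of mass in its middle, flat on the floor of one half of the panel. Origin at the centre of its underside; x along its length to the terminal end (black end face, five brass terminals), which at the start points roughly away from the robot; z up through the cover (black vent slots).
- psu_face (a point): Centre of the power supply's terminal end face: 80 mm along x and 16 mm along z from the origin of the supply.
- card_box: Bystander: receiving-card box, loose aluminium, 100 (x) x 60 (y) x 22 (z) mm, in the other half of the panel; origin at the centre of its underside.
- panel: LED panel face down, rear open, fixed, black, 500 x 500 mm, walls 70 mm high, 12 thick; inner floor 20 mm above the bench. A rib along x at y = 0 (12 mm thick, top 50 mm above the bench) parts it into two halves; cross ribs along y at x = -190 and 190 mm, top at 32 mm; corner blocks to 73 mm. Origin at the centre of its underside.
- pedal (a joint): Foot-switch plate: 0 when up, grows as it is pressed, stop at 0.16 rad; springs back when let go. The plate, 140 x 88 x 6 mm, is hinged at its end farther from the robot (63 mm along x from the origin of switch_base, 30 mm above the bench); its robot-side end stands up and goes down.
- pedal_pad (a point): Point to press, on the upper face of the foot-switch plate near its free end, 108 mm from the hinge, 54 mm above the bench when up; it goes down about 17 mm to the stop. About 8 N there push it fully down.
- switch_base: Base of the foot switch, fixed, dark steel, 170 (x) x 110 (y) mm; origin at the centre of its underside, x from the free end of the plate to the hinge.
- cam_head: Head of the inspection camera on its stand: grey box 50 mm long with a black lens barrel 38 mm in diameter. Origin at the centre of the lens front, 310 mm above the bench; the camera looks along its own -x (towards the robot and down by 21 to 39 degrees), so +x points from the work into the lens; y is level. Stiff, not to be moved.
- view (a point): The point in the air 150 mm in front of the lens on its line of sight, where the centre of the supply's terminal end face belongs.
- cam_stand: Stand of the camera, fixed: base plate 110 x 110 x 14 mm, origin at the centre of its underside, post 18 mm in diameter and 300 mm high at 30 mm along x, behind the lens.
- bottle: Bystander: clear water bottle, 64 mm in diameter, 200 mm high, standing; origin at the centre of its underside.
- screwdriver: Bystander: black screwdriver lying on the bench along x, between the foot switch and the panel.

How it is judged:
On the way, in this order (a step that is already met when the one before it is completed fails the run):
1. the foot-switch plate is pressed down to its stop (value of joint pedal above 0.145 rad), for 0.2 s.
2. then the power supply is lifted clear of the panel (height (world z) of psu above 0.08 m and contact force between psu and panel below 0.2 N), for 0.2 s.
At the end, for the whole second after the job is handed in: Gripper alone holds the supply still, cover up; terminal face centre within 25 mm of the point 150 mm before the lens; its length within 0.2 rad of the line of sight, terminals to the lens; its width within 0.2 rad of the camera's level y axis; foot-switch plate back up (under 0.03 rad) (all of step 2 and distance between psu_face and view below 0.025 m and angle between the x axis of psu and the x axis of cam_head, either way round below 0.2 rad and angle between the y axis of psu and the y axis of cam_head, either way round below 0.2 rad and x of psu in the frame of cam_head below -0.19 m and angle between psu's own z axis and vertical below 1 rad and contact force between the fingers and psu above 2 N and contact force between psu and cam_stand below 0.2 N and contact force between psu and switch_base below 0.2 N and contact force between psu and card_box below 0.2 N and contact force between psu and bottle below 0.2 N and contact force between psu and screwdriver below 0.2 N and linear speed of psu below 0.03 m/s and value of joint pedal below 0.03 rad); the arm keeps its last pose, push and grip.
It fails at once if the card box is shifted by more than 30 mm (distance of card_box from where it was at the start of the episode above 0.03 m).
It fails at once if the bottle is shifted by more than 30 mm or tipped (distance of bottle from where it was at the start of the episode above 0.03 m or angle between bottle's own z axis and vertical above 0.5 rad).
It fails at once if the screwdriver is shifted by more than 40 mm (distance of screwdriver from where it was at the start of the episode above 0.04 m).
It fails at once if the camera is pushed out of place (distance of view from where it was at the start of the episode above 0.015 m).
It also fails if it takes over 45 s, if anything falls off the work surface, if the arm or the gripper's body presses on something with over 40 N, if the wrist force passes 120 N, or if a joint passes its speed limit or range.

### The arm

A 6-joint arm with a two-finger parallel gripper is mounted at the origin on the work surface. World frame = base frame: x ahead of the robot, y to its left, z up, the work surface at z = 0. Lengths are in m, angles in rad, forces in N, time in s.
With the tool pointing down it reaches from about 0.3 to 0.775 m from the base axis. Payload 14.6 kg.
Tool frame: the origin (TCP) lies midway between the tips of the shut fingers; the grasp point (between the pads) lies 19 mm behind it; z points along the fingers, y is the line along which they close (so a half turn about z gives the same grasp; the last joint's range is limited). The gripper opens to 94 mm and grips with 3 to 60 N. Pads are 16 mm wide; open, the fingers measure 119 mm over their backs; the gripper's body (75 mm by 177 mm) begins 78 mm behind the grasp point.
Start: joints at [1.186, 0.3, 1.521, -0, 1.321, -0.067], TCP at [0.172, 0.522, 0.205] pointing down, gripper open.
Joint ranges: [-3.03, 3.03], [-0.79, 2.21], [0.23, 2.52], [-1.04, 4.18], [0, 3.07], [-2.55, 2.55]. Speed limits (rad/s): [2.22, 2.22, 2.57, 3.14, 3.14, 3.14].

### API

Orientations are given as a unit quaternion [x, y, z, w].
In Python, from workcell import r, solver, telemetry, viewer, boxes_of gives the robot as it stands. Calls block until the motion is done:
- r.movep(position, orientation): joint-space move of the TCP to a pose.
- r.move_linear(position, orientation=None, velocity=0.15): straight line of the TCP; orientation=None keeps the orientation; velocity is the mean speed in m/s.
- r.movej(angles): joint-space move.
- r.grip(opening): finger opening in m; the grip force is fixed at half the most; returns when the fingers have stopped.
- r.wait(seconds).
- solver.solve_ik(position, orientation): joint angles nearest the present ones, or None.
- telemetry.state(): the state.
- viewer.get_image(name): name is "scene" or "side" or "wrist"; returns a dict with "pixels" (400x640x3 uint8, red, green, blue), "range_z" (400x640 float32, m along the optical axis (not along the pixel's ray), 0 where there is no reading), "fx", "fy", "cx", "cy" (pixels), "R" (3x3) and "t" (3): a world point X has camera coordinates R X + t. Camera axes: x right, y down, z forward; pixel columns grow to the right and rows downward; lengths in m; the calibration is good to about 2 mm. A picture is of the moment at which its call begins.
A pose or a line that the arm cannot do raises r.IKError and nothing moves.
- r.job_done(): hands the job in; it is judged then, once.
Trained networks look in a picture, given as the dict that the camera call returned (one of the last four; its "shot" number tells which), for a name from the list of things; names that differ only in an ending like _2 or _b are one class to them, and where a whole thing is asked for, a point or a joint stands for the part that bears it (a point fixed in the world has none). Each returns a list of dicts, best first, with "score" (0 to 1); they miss things now and then, are a little off and sometimes report something else, mostly with a low value. They report only what shows in the picture. A call takes as long as a camera call.
- boxes_of(picture, label): "location" ([x, y, z] in m, in world coordinates, good to about 4 mm: the middle of the surface that is visible of it).
The state is a dict: "time_s": time; "joints": joint angles; "qvel": joint speeds; "tau": joint torques, N m; "tcp_pos": TCP position; "tcp_rot": TCP orientation; "ft_force": force on the tool from outside, world axes, zero at the start; "torque": the same for the moment, N m; "grip_width": finger opening in m; "gripper_force": force on a finger pad.
Only numpy, scipy, OpenCV 4.12 (cv2) and the standard library are available. Lean on these libraries where they do the work, as an engineer would, in place of code of your own. Each camera call takes 0.05 s, during which the arm holds its last target. There are 200 camera calls.

## Working session

There is one attempt and no reset: what is moved stays moved. The work goes in short steps, each a Python script; the robot and the scene stay as the last script left them, time stands still between calls to the robot, and variables do not carry over. Pictures are saved under pics/ and viewed, at most 10 in all, crops included, and the job is handed in when it is done.

```bash
mkdir -p pics; ls; python3 - <<'E'
from workcell import r, solver, telemetry, viewer, boxes_of
import cv2,numpy as np
for n in ["scene","side"]:
    p=viewer.get_image(n); cv2.imwrite(f"pics/{n}0.png",p["pixels"][:,:,::-1]); np.savez(f"pics/{n}0.npz",**{k:p[k] for k in("pixels","range_z","fx","fy","cx","cy","R","t")})
    for l in ["psu","card_box","panel","pedal_pad","switch_base","cam_head","cam_stand","bottle","screwdriver"]:
        print(n,l,[(np.round(b["location"],3),round(b["score"],2)) for b in boxes_of(p,l)[:2]])
s=telemetry.state();print(s["time_s"],s["tcp_rot"],s["grip_width"])
E
```

```text
pics
workcell.py
scene psu [(array([0.558, 0.092, 0.052]), 0.87), (array([ 0.506, -0.341,  0.048]), 0.49)]
scene card_box [(array([0.509, 0.345, 0.042]), 0.73)]
scene panel [(array([0.597, 0.214, 0.022]), 0.87)]
scene pedal_pad [(array([ 0.507, -0.345,  0.05 ]), 0.66)]
scene switch_base [(array([ 0.523, -0.341,  0.045]), 0.72), (array([ 0.749, -0.173,  0.346]), 0.19)]
scene cam_head [(array([ 0.751, -0.172,  0.349]), 0.76)]
scene cam_stand [(array([ 0.762, -0.176,  0.068]), 0.92)]
scene bottle [(array([ 0.709, -0.376,  0.106]), 0.63)]
scene screwdriver [(array([ 0.366, -0.193,  0.018]), 0.68)]
side psu [(array([0.537, 0.081, 0.052]), 0.91)]
side card_box [(array([0.492, 0.33 , 0.04 ]), 0.63)]
side panel [(array([0.516, 0.18 , 0.028]), 0.74), (array([0.536, 0.082, 0.052]), 0.33)]
side pedal_pad [(array([ 0.516, -0.359,  0.051]), 0.8), (array([ 0.513, -0.378,  0.038]), 0.69)]
side switch_base [(array([ 0.514, -0.379,  0.04 ]), 0.7)]
side cam_head [(array([ 0.717, -0.182,  0.339]), 0.87)]
side cam_stand [(array([ 0.74 , -0.177,  0.141]), 0.75)]
side bottle [(array([ 0.672, -0.396,  0.111]), 0.72)]
side screwdriver [(array([ 0.346, -0.194,  0.02 ]), 0.58), (array([ 0.715, -0.181,  0.34 ]), 0.56)]
1.0 [ 1.58237976e-01  9.87401004e-01  1.62223817e-06 -8.91637161e-06] 0.09415412212591139
```

View pics/scene0.png

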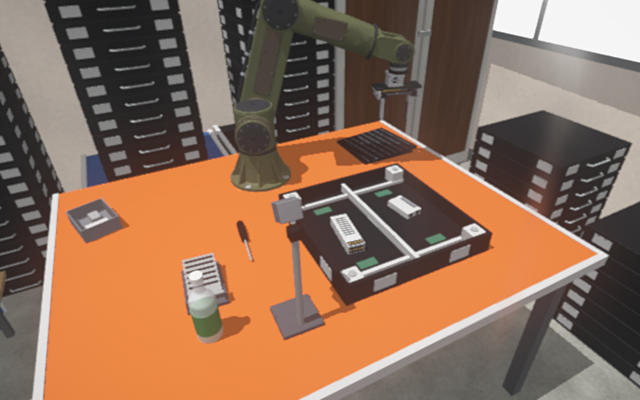

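View pics/side0.png

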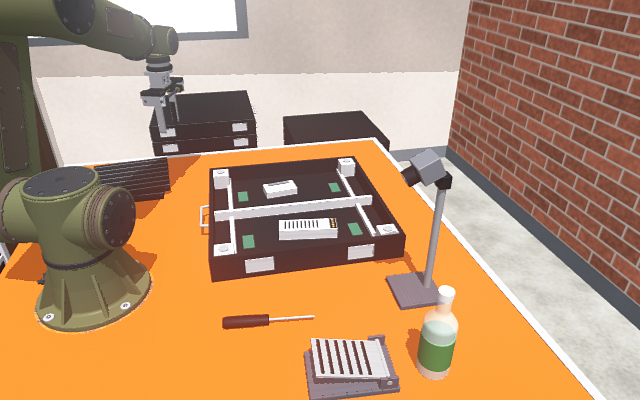

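The views show the PSU at side px (308,229) with brass terminals to the right, the pedal at (348,360), the camera head at (425,168) and the bottle at (437,335). This agrees with the networks. Next I'll fit the geometry from the depth images.

```bash
cat > geo.py <<'E'
import numpy as np,cv2
def cloud(p):
    z=p["range_z"]; v,u=np.mgrid[:z.shape[0],:z.shape[1]]
    m=(z>0)&(z<3)
    C=np.stack([(u-p["cx"])/p["fx"]*z,(v-p["cy"])/p["fy"]*z,z],-1)[m]
    return (C-np.array(p["t"]))@np.array(p["R"]), p["pixels"][m]
def near(X,c,rad,z0,z1):
    return X[(np.hypot(X[:,0]-c[0],X[:,1]-c[1])<rad)&(X[:,2]>z0)&(X[:,2]<z1)]
def rect(P): return cv2.minAreaRect(P[:,:2].astype(np.float32))
E
python3 - <<'E'
import numpy as np; from geo import *
np.set_printoptions(precision=3,suppress=True)
for n in["scene","side"]:
    X,c=cloud(np.load(f"pics/{n}0.npz"))
    for nm,ctr,rad,z0,z1 in [("psu",(.545,.087),.11,.045,.06),("card",(.5,.338),.08,.035,.05),("base",(.75,-.175),.09,.007,.02),("post",(.75,-.175),.06,.05,.25),("head",(.73,-.177),.09,.27,.42),("pedal",(.51,-.35),.1,.026,.07),("bottle",(.69,-.385),.06,.03,.25),("swbase",(.51,-.35),.12,.006,.07)]:
        P=near(X,ctr,rad,z0,z1)
        if len(P)<5: print(n,nm,len(P));continue
        q=rect(P);print(n,nm,len(P),np.round(q[0],3),np.round(q[1],3),round(q[2],1),"med",np.median(P,0),P.min(0),P.max(0))
    H=near(X,(.73,-.177),.09,.27,.42); np.save(f"pics/head_{n}.npy",H)
    P=near(X,(.51,-.35),.1,.03,.07)
    A=np.c_[P[:,:2],np.ones(len(P))]
    print("plane",np.linalg.lstsq(A,P[:,2],rcond=None)[0])
E
```

```text
scene psu 593 [0.54  0.099] [0.057 0.165] 81.6 med [0.547 0.096 0.053] [0.457 0.06  0.045] [0.623 0.138 0.058]
scene card 339 [0.498 0.349] [0.103 0.066] 5.0 med [0.504 0.348 0.043] [0.446 0.314 0.035] [0.552 0.385 0.049]
scene base 1310 [ 0.743 -0.167] [0.111 0.113] 88.1 med [ 0.753 -0.177  0.014] [ 0.687 -0.224  0.007] [ 0.8   -0.112  0.02 ]
scene post 472 [ 0.776 -0.171] [0.018 0.013] 59.3 med [ 0.779 -0.172  0.159] [ 0.766 -0.178  0.051] [ 0.783 -0.161  0.25 ]
scene head 962 [ 0.745 -0.168] [0.052 0.083] 88.8 med [ 0.758 -0.173  0.337] [ 0.703 -0.195  0.27 ] [ 0.787 -0.142  0.368]
scene pedal 995 [ 0.524 -0.351] [0.108 0.142] 80.8 med [ 0.512 -0.342  0.049] [ 0.452 -0.415  0.027] [ 0.602 -0.305  0.063]
scene bottle 1466 [ 0.698 -0.377] [0.051 0.064] 11.3 med [ 0.709 -0.38   0.118] [ 0.672 -0.411  0.03 ] [ 0.724 -0.347  0.204]
scene swbase 1332 [ 0.532 -0.327] [0.17  0.171] 82.9 med [ 0.523 -0.338  0.044] [ 0.437 -0.417  0.006] [ 0.618 -0.242  0.063]
plane [-0.196  0.017  0.156]
side psu 726 [0.534 0.098] [0.062 0.158] 81.6 med [0.533 0.092 0.051] [0.452 0.059 0.045] [0.616 0.136 
[... 187 characters left out ...]
0.014] [ 0.681 -0.227  0.007] [ 0.793 -0.114  0.02 ]
side post 615 [ 0.766 -0.175] [0.016 0.018] 59.7 med [ 0.764 -0.176  0.157] [ 0.758 -0.183  0.05 ] [ 0.778 -0.163  0.25 ]
side head 1355 [ 0.728 -0.17 ] [0.054 0.106] 86.3 med [ 0.722 -0.184  0.332] [ 0.675 -0.197  0.27 ] [ 0.78  -0.142  0.365]
side pedal 2988 [ 0.523 -0.353] [0.111 0.15 ] 79.8 med [ 0.521 -0.362  0.046] [ 0.447 -0.418  0.027] [ 0.605 -0.307  0.063]
side bottle 2376 [ 0.68  -0.388] [0.05  0.064] 58.7 med [ 0.674 -0.398  0.118] [ 0.652 -0.414  0.03 ] [ 0.714 -0.354  0.203]
side swbase 4977 [ 0.522 -0.358] [0.112 0.17 ] 84.8 med [ 0.514 -0.376  0.037] [ 0.433 -0.42   0.006] [ 0.611 -0.295  0.063]
plane [-0.194  0.027  0.157]
```

```bash
cat >> geo.py <<'E'
from scipy.spatial.transform import Rotation as Ro
def tool_quat(yaw,pitch=0,flip=False):
    """held thing's x at yaw, nose up by pitch; tool z = -thing z"""
    R=Ro.from_euler("ZY",[yaw,-pitch]).as_matrix()@np.diag([1,-1,-1])
    if flip: R=R@np.diag([-1,-1,1])
    return Ro.from_matrix(R).as_quat()
E
python3 - <<'E'
import numpy as np; from geo import *
from workcell import r,solver
np.set_printoptions(precision=3,suppress=True)
S={}
for n in["scene","side"]:
    H=np.load(f"pics/head_{n}.npy"); 
    q=cv2.minAreaRect(H[:,[0,2]].astype(np.float32)); print(n,"xz",q)
    img=np.zeros((560,560,3),np.uint8)
    for a in H: cv2.circle(img,(int((a[0]-.66)*4000),int(560-(a[2]-.26)*4000)),3,(255,255,255) if n=="side" else (0,255,255),-1)
    S[n]=img
cv2.imwrite("pics/headprof.png",cv2.resize(np.hstack([S["scene"],S["side"]]),(800,400)))
x=np.array([np.cos(.5),0,np.sin(.5)]); lens=np.array([.69,-.17,.31])
Rf=Ro.from_euler("Y",[-.5]).as_matrix()
g=lens-.23*x; 
for fl in(0,1):
    q=tool_quat(-.04,.5,fl); z=Ro.from_quat(q).as_matrix()[:,2]
    print(fl,"final",solver.solve_ik(g+.019*z,q))
    print("psu",solver.solve_ik([.537,.098,.025],tool_quat(-.146,0,fl)),solver.solve_ik([.477,-.352,.05],tool_quat(-.12,0,fl)))
E
```

```text
scene xz ((0.7514719367027283, 0.31550055742263794), (0.05527438968420029, 0.10712434351444244), 37.778446197509766)
side xz ((0.7333951592445374, 0.30644580721855164), (0.08277656883001328, 0.10420285910367966), 35.97700500488281)
0 final [-0.513  0.029  1.974  0.34   0.715  0.888]
psu [ 0.113  0.509  1.69  -0.     0.943  1.83 ] [-0.698  0.56   1.537 -0.     1.045  0.993]
1 final [-0.513  0.029  1.974  0.34   0.715 -2.254]
psu [ 0.113  0.509  1.69  -0.     0.943 -1.311] [-0.698  0.56   1.537 -0.     1.045 -2.148]
```

View pics/headprof.png

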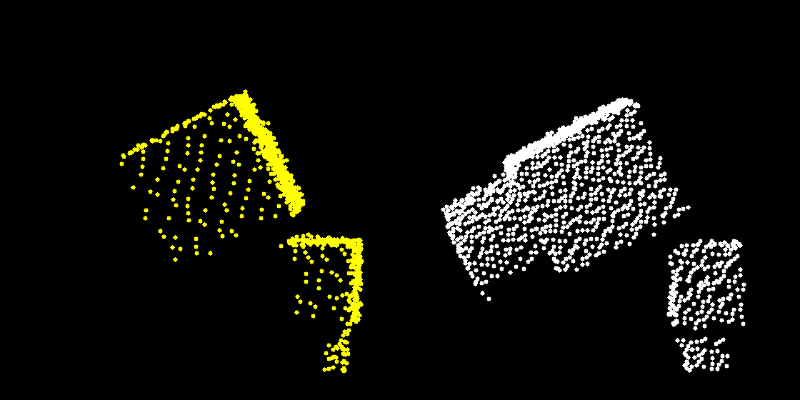

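The side profile gives a camera pitch of about 27° and a lens centre near (0.686, -0.167, 0.311). Next I'll take one wrist view above the PSU, then go to the pedal.

```bash
python3 - <<'E'
import numpy as np; from geo import *
from workcell import r,solver,telemetry,viewer,boxes_of
np.set_printoptions(precision=3,suppress=True)
r.movep([.48,.098,.27],tool_quat(-.146))
print(telemetry.state()["time_s"])
p=viewer.get_image("wrist"); cv2.imwrite("pics/wrist1.png",p["pixels"][:,:,::-1])
for l in["psu","card_box"]: print(l,[(b["location"],b["score"]) for b in boxes_of(p,l)[:2]])
X,c=cloud(p)
print(np.array(p["R"]),-np.array(p["R"]).T@p["t"])
P=near(X,(.537,.098),.11,.046,.06); print(rect(P),P.mean(0),len(P))
r.movep([.477,-.352,.25],tool_quat(-.12))
p=viewer.get_image("wrist"); cv2.imwrite("pics/wrist2.png",p["pixels"][:,:,::-1])
for l in["pedal_pad","switch_base"]: print(l,[(b["location"],b["score"]) for b in boxes_of(p,l)[:2]])
X,c=cloud(p)
P=near(X,(.522,-.358),.1,.028,.07); print(rect(P),P.mean(0),len(P))
P=near(X,(.522,-.358),.115,.006,.07); print(rect(P))
print(telemetry.state()["time_s"])
E
python3 -c "
import cv2,numpy as np
cv2.imwrite('pics/w12.png',np.hstack([cv2.resize(cv2.imread(f'pics/wrist{i}.png'),(400,250)) for i in(1,2)]))"
```

```text
2.9083
psu [([0.5432, 0.0974, 0.0555], 0.87)]
card_box [([0.4954, 0.3477, 0.04], 0.64)]
[[-0.144 -0.99  -0.   ]
 [-0.964  0.14   0.228]
 [-0.225  0.033 -0.974]] [0.545 0.088 0.45 ]
((0.5362799763679504, 0.09800243377685547), (0.05398164689540863, 0.15973986685276031), 81.28972625732422) [0.54  0.097 0.053] 5130
pedal_pad [([0.6547, -0.3715, 0.0701], 0.39)]
switch_base [([0.5304, -0.3541, 0.0402], 0.64)]
((0.5287332534790039, -0.3566790223121643), (0.10707563161849976, 0.15164834260940552), 84.25813293457031) [ 0.526 -0.357  0.047] 8090
((0.5248318314552307, -0.3566809892654419), (0.11006628721952438, 0.17022225260734558), 84.70606231689453)
4.8583
```

View pics/w12.png

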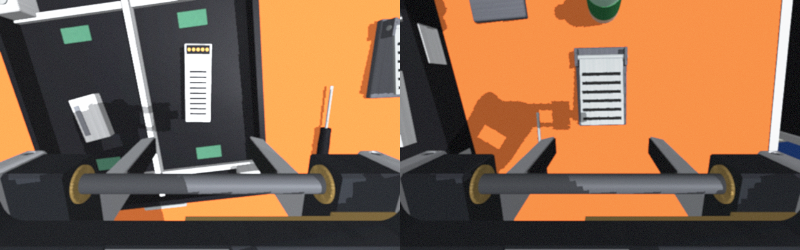

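Left wrist view: the PSU (px 198,82) sits clear of the rib and the wall, terminals pointing away from the robot. Right view: the pedal plate (600,90), with the free end towards the robot. Next I'll press the pedal.

```bash
python3 - <<'E'
import numpy as np; from geo import *
from workcell import r,solver,telemetry,viewer
q=tool_quat(-.0925)
r.grip(0.0)
r.movep([.480,-.353,.085],q); r.move_linear([.480,-.353,.058],q,.1)
z=.058
while z>.030:
    z-=.002; r.move_linear([.480,-.353,z],None,.04)
    s=telemetry.state(); f=s["ft_force"][2]; print(round(z,3),round(s["tcp_pos"][2],4),round(f,1))
    if f>18: break
r.wait(.4); s=telemetry.state(); print(s["tcp_pos"],s["ft_force"],s["time_s"])
r.move_linear([.480,-.353,.10],None,.2)
r.grip(.075); print(telemetry.state()["time_s"])
E
```

```text
0.056 0.0567 1.9
0.054 0.0542 3.3
0.052 0.052 3.9
0.05 0.0499 3.4
0.048 0.048 3.9
0.046 0.046 4.8
0.044 0.0441 5.9
0.042 0.0422 5.9
0.04 0.0402 6.7
0.038 0.0382 7.6
0.036 0.0372 15.9
0.034 0.0365 30.9
[ 0.48005204 -0.35317957  0.0364674 ] [-13.13097463   5.80374838  30.50511206] 10.7917
12.4833
```

The force ramped up against the spring and then jumped at z≈0.037, so the plate reached its stop. Next: grasp and lift.

```bash
python3 - <<'E'
import numpy as np; from geo import *
from workcell import r,solver,telemetry,viewer
q=tool_quat(-.152)
r.move_linear([.480,-.353,.22],None,.3)
r.movep([.5363,.098,.20],q)
r.move_linear([.5363,.098,.08],q,.2); r.move_linear([.5363,.098,.026],q,.08)
print(telemetry.state()["ft_force"])
r.grip(0.03); s=telemetry.state(); print(s["grip_width"],s["gripper_force"])
r.move_linear([.5363,.098,.18],q,.1); r.wait(.3)
s=telemetry.state(); print(s["grip_width"],s["gripper_force"],s["ft_force"],s["time_s"])
p=viewer.get_image("side"); cv2.imwrite("pics/side2.png",p["pixels"][:,:,::-1])
X,c=cloud(p); P=near(X,(.525,-.357),.1,.03,.07); print("pedal max z",np.percentile(P[:,2],98))
E
```

```text
[-0.06758562 -0.30639481  0.78118515]
0.05406302277018499 30.000784993171692
0.05382956511563136 29.999306201934814 [ 0.14576013  0.09050932 -2.17403581] 18.725
pedal max z 0.06055928532097196
```

View pics/side2.png

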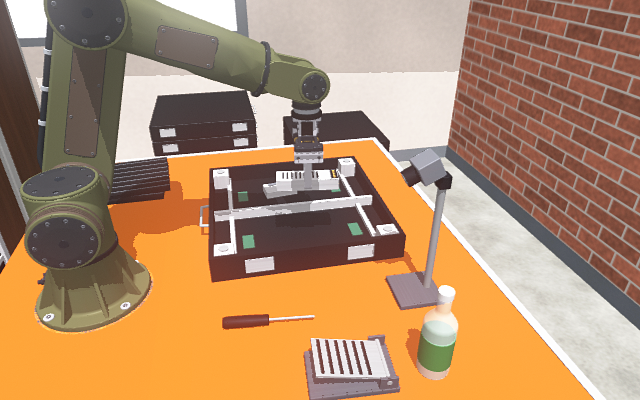

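The PSU is held level in the gripper at px (307,180), and the pedal is back up. Next I'll bring it to the camera.

```bash
python3 - <<'E'
import numpy as np; from geo import *
from workcell import r,solver,telemetry,viewer
np.set_printoptions(precision=3,suppress=True)
yaw,pit=-.04,.465; lens=np.array([.686,-.167,.310])
q=tool_quat(yaw,pit); R=Ro.from_quat(q).as_matrix(); xc=R[:,0]
tcp=lens-.15*xc-R@[.08,0,-.010]
print(tcp,xc)
r.movep(tcp-.06*xc,q); r.move_linear(tcp,q,.08); r.wait(.5)
s=telemetry.state(); print(s["tcp_pos"],s["grip_width"],s["gripper_force"],s["ft_force"],s["time_s"])
for n in["side","scene"]:
    p=viewer.get_image(n); cv2.imwrite(f"pics/{n}3.png",p["pixels"][:,:,::-1])
    X,c=cloud(p); 
    P=X[(np.abs(X[:,1]+.165)<.03)&(X[:,2]>.12)&(X[:,2]<.38)&(X[:,0]>.35)&(X[:,0]<.8)]
    img=np.zeros((400,640,3),np.uint8)
    for a in P: cv2.circle(img,(int((a[0]-.38)*1500),int(400-(a[2]-.12)*1500)),2,(255,255,255),-1)
    cv2.imwrite(f"pics/prof_{n}.png",img)
cv2.imwrite("pics/fin.png",np.vstack([np.hstack([cv2.resize(cv2.imread(f"pics/{k}.png"),(400,250)) for k in a]) for a in(("side3","scene3"),("prof_side","prof_scene"))]))
E
```

```text
[ 0.485 -0.159  0.198] [ 0.893 -0.036  0.448]
[ 0.485 -0.159  0.198] 0.05383081807372879 29.999453723430634 [-0.395 -0.544 -3.391] 21.2583
```

View pics/fin.png

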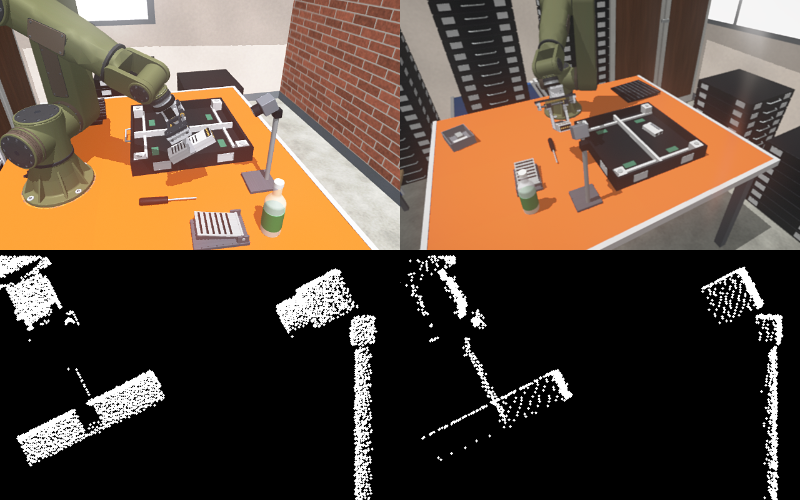

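The profiles show the terminal face centre at px (157,385) and the lens centre at (283,320). That makes them 151 mm apart at 27°, collinear with the supply.

```bash
python3 -c "
from workcell import r; print(r.job_done())"
```

```text
the job is handed in; nothing more can be done
None
```

I pressed the foot switch to its stop and let it spring back, then lifted the supply out and handed the job in with it held still, terminal end about 151 mm from the lens on the line of sight; the verdict was not reported.

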